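# Bring a coasting brazing turntable to rest by touch and lock it

### The arm

A 6-joint arm with a two-finger parallel gripper is mounted at the origin on the work surface. World frame = base frame: x ahead of the robot, y to its left, z up, the work surface at z = 0. Lengths are in m, angles in rad, forces in N, time in s.
With the tool pointing down it reaches from about 0.375 to 0.925 m from the base axis. Payload 5.7 kg.
Tool frame: the origin (TCP) lies between the finger pads; the fingertips stand 25 mm ahead of it and the grasp point (between the pads) lies 6 mm ahead of it; z points along the fingers, y is the line along which they close (so a half turn about z gives the same grasp; the last joint's range is limited). The gripper opens to 88 mm and grips with 3 to 60 N. Pads are 20 mm wide; open, the fingers measure 115 mm over their backs; the gripper's body (75 mm by 178 mm) begins 61 mm behind the grasp point.
Start: joints at [1.124, 0.359, 1.51, -0, 1.272, -0.115], TCP at [0.195, 0.567, 0.248] pointing down, gripper open.
Joint ranges: [-2.97, 2.97], [-1.01, 2.36], [0.21, 2.38], [-0.96, 4.11], [0.2, 2.71], [-2.98, 2.98]. Speed limits (rad/s): [2.39, 2.39, 3.14, 3.14, 3.14, 3.14].

### API

Orientations are given as a unit quaternion [x, y, z, w].
In Python, from cell import status, cams, order gives the robot as it stands.
- The arm moves only by the tool play_rows, never from a script. Its argument "rows" is a list that holds one entry, the list of rows, each a list of 7 numbers: the shift along the tool's x, y, z in m, then the turn, a rotation vector about the tool's x, y, z in units of 6 degrees (1.0 is 6 degrees), then the closure, from 0 (fully open) to 1 (shut). In form: [[[x, y, z, rx, ry, rz, gripper], ...]]. A call has 1 to 5 rows; each row shifts and turns the commanded pose from where the row before left it, along the tool's axes as they then stand; what a row does not reach is not made up. A row lasts 1/8 s, in which the tool goes at most 62.5 mm and 10.7 degrees, less where a joint would pass 70% of its speed; a pose out of reach is approached as far as the arm can. A call with a gripper value outside its range is refused whole. The fingers move at their own pace and stop on an object; "newtons" is the grip in N (left out, the last holds). Time passes only in rows, so rows that do not move let the fingers close. It gives the time, the measured TCP pose, the force, the opening and the grip force at its end, in the units of the state.
- status.observe(): the state, without advancing time (a new reading comes with each control period).
- cams.get_image(name): name is "scene" or "side" or "wrist"; returns a dict with "color" (400x640x3 uint8, blue, green, red), "fx", "fy", "cx", "cy" (pixels), "position" and "attitude" of the camera in the world. Camera axes: x right, y up, looking along -z (the intrinsics and any distortion apply to the point x, -y, -z); pixel columns grow to the right and rows downward; lengths in m; the calibration is good to about 2 mm. A picture is of the moment at which its call begins. There is no depth.
- order.close_job(): hands the job in; it is judged then, once.
The state is a dict: "clock": time; "joint_positions": joint angles; "dq": joint speeds; "joint_torque": joint torques, N m; "eef_pos": TCP position; "orientation": TCP orientation; "wrist_force": force on the tool from outside, world axes, zero at the start; "ft_torque": the same for the moment, N m; "width": finger opening in m; "finger_force": force on a finger pad.
Only numpy, scipy, OpenCV 4.12 (cv2) and the standard library are available. Lean on these libraries where they do the work, as an engineer would, in place of code of your own. Each camera call takes 0.05 s, during which the arm holds its last target. There are 200 camera calls.

### The job

The brazing turntable is still coasting after the last joint. Slow its disc with a light fingertip, keeping clear of the fresh copper joint in its middle, so that the red-ringed hole comes to rest under the slot in the yellow keeper; then take the red-handled lock pin from the wooden block and put it down through the slot into the hole until its collar sits flat on the keeper, and let go. Be gentle: no hard jabs on the turntable with finger or pin, and leave the other things on the bench where they are.

Things in the scene. Friction and masses are not known exactly. Their poses are not given: they have to be found in the camera images.
- turntable: the whole turntable, bolted down: blue foot 245 x 190 x 12 mm (x = -145 to +100 mm), pedestal, spinning disc, yellow keeper on the -x side. Origin on the spin axis at the foot's underside, z up. Keeper: post at x = -132 to -112 mm, level plate 44 mm wide reaching over the disc from x = -122 to -58 mm, underside 115 mm and top 123 mm above the bench, 13 mm clear of the disc
- wheel (a joint): turning angle of the disc in rad, growing counterclockwise seen from above, without limit. The hole is under the slot at whole multiples of 2 pi. It coasts at about 1.7 to 3.2 rad/s from the beginning and would run on for 40 s or more; stopped and let go softly it stays, but it turns at the least push, also from a fingertip that springs back when lifted
- disc (a point): centre of the disc's flat top face, on the spin axis, 102 mm above the bench. The steel disc is 200 mm in diameter and 22 mm thick, 4.6 kg, smooth on top and round the rim, running true; only friction of a touch slows it
- hole (a point): centre of the lock hole's mouth in the top face of the disc, 80 mm from the spin axis, ringed with red paint; hole 13 mm in diameter, blind, 14 mm deep. It goes round with the disc. A red radial line, 32 mm long, is painted on the disc exactly opposite the hole, in sight when the hole is under the keeper
- slot (a point): centre of the keeper's slot, on the keeper's top face, 80 mm from the spin axis on the turntable's -x side; the slot goes through the 8 mm plate and measures 22 mm along the radius by 13 mm across it. Fixed
- work: the copper joint held in a small chuck at the middle of the disc, going round with it: chuck 60 mm in diameter, 30 mm high with its jaws, copper pipe and tee above it up to 64 mm over the disc's top and within 20 mm of the axis. Freshly made: not to be touched. Origin on the axis at the disc's top face
- pin: the lock pin, upright, 79 mm long, about 110 g. Origin at its nose tip, z up along it: shank 10 mm in diameter, 29 mm long, its lowest 6 mm tapering to 5 mm; collar 24 mm in diameter, z = 29 to 35 mm; red round handle 21 mm in diameter, z = 35 to 79 mm. It starts with its shank in a hole of the block, collar on the block's top
- pin_collar (a point): centre of the underside of the pin's collar, 29 mm above the nose tip
- block: fixed oak block 165 x 70 x 50 mm, two holes 13 mm wide and 36 mm deep in its top at x = -40 and +40 mm on its centre line: the lock pin stands in one of them, a brass gauge with a wooden handle in the other. Origin under its centre on the bench, x along its length
- gauge: brass gauge with a square wooden handle 16 x 16 mm, same shank and collar as the pin, 69 mm long; origin at its nose; stands in the block's other hole; stays there
- solder: green solder reel, 54 mm in diameter, 40 mm high, upright; origin under its centre
- flux: yellow flux tub, 68 mm in diameter, 75 mm high; origin under its centre
- elbow: copper pipe elbow, about 50 mm high and 32 mm long, standing on one end; origin under its centre

How it is judged:
By the outcome, as a careful person would: the job done as asked, in the order asked, and still so for the second after the job is handed in, with the robot touching nothing.
It also fails if it takes over 72 s, if anything falls off the work surface, if the arm or the gripper's body presses on something with over 40 N, if the wrist force passes 120 N, or if a joint passes its speed limit or range.

## Working session

There is one attempt and no reset: what is moved stays moved. The work goes in short steps, Python scripts to look and compute and a tool call to move; the robot and the scene stay as the last step left them, time stands still between calls to the robot, and variables do not carry over. Pictures are saved under pics/ and viewed, at most 10 in all, crops included, and the job is handed in when it is done.

Besides the shell and the picture viewer there is one more tool, called as name([rows], argument=value, ...), one row to a line, values as JSON. play_rows: Moves the arm, as the interface text tells. Its arguments: {"type":"object","properties":{"rows":{"type":"array"},"newtons":{"type":"number"}},"required":["rows"]}

```bash
ls; mkdir -p pics
python3 - <<'E'
from cell import status,cams
import cv2
print(status.observe())
for n in("scene","side"):
    r=cams.get_image(n);cv2.imwrite(f"pics/{n}0.png",r["color"]);print({k:v for k,v in r.items() if k!="color"})
E
```

```text
pics
{'clock': 0.0, 'joint_positions': array([ 1.12387178e+00,  3.59489320e-01,  1.51143173e+00, -2.30103171e-05,
        1.27246564e+00, -1.15104512e-01]), 'dq': array([ 0.00101249, -0.00047534, -0.00147453,  0.00070196,  0.00113607,
       -0.00143052]), 'joint_torque': array([ 1.51479642e-03, -5.15350449e+01, -2.70740587e+01,  6.78834342e-02,
        3.41486104e-02, -4.94181643e-05]), 'eef_pos': array([0.19519874, 0.56668643, 0.24681914]), 'orientation': array([ 1.65146509e-01,  9.86268638e-01, -8.64881110e-04, -2.38207815e-04]), 'wrist_force': array([ 0.88976859, -0.04848136,  0.69450695]), 'ft_torque': array([-0.00073196, -0.03413952,  0.0207565 ]), 'finger_force': 0.0, 'width': 0.0877954009940705}
{'fx': 463.0542652527638, 'fy': 463.0542652527638, 'cx': 315.25526147233995, 'cy': 201.63178283627175, 'position': array([1.15595388, 0.52147156, 1.01107744]), 'attitude': array([0.13105537, 0.32432405, 0.86192493, 0.36704744])}
{'fx': 371.5281826211302, 'fy': 371.5281826211302, 'cx': 318.51686878497867, 'cy': 200.95849218959233, 'position': array([ 0.34730954, -0.78331831,  0.81247176]), 'attitude': array([ 0.40505199, -0.0700608 , -0.15356065,  0.8985786 ])}
```

View pics/scene0.png

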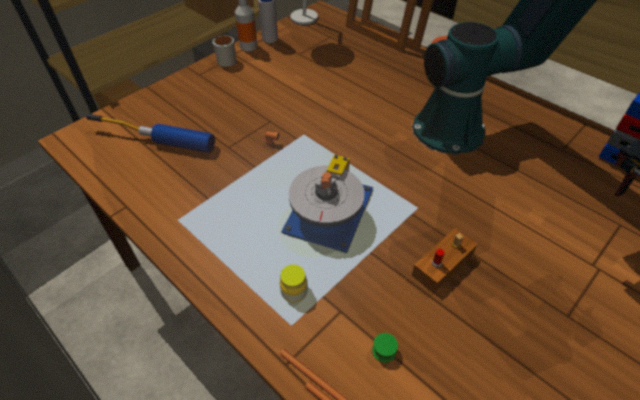

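View pics/side0.png

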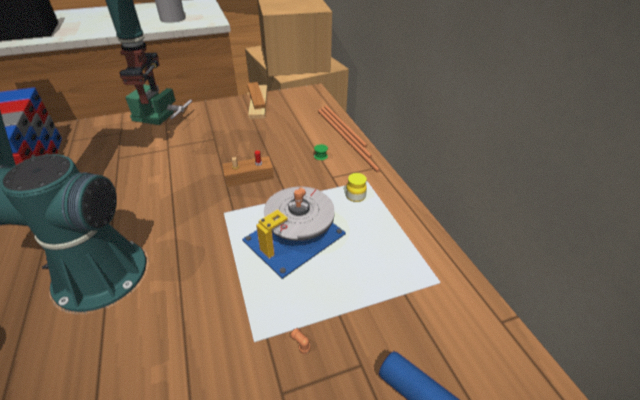

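```bash
cat > h.py <<'E'
import numpy as np,cv2
from scipy.spatial.transform import Rotation as R
from cell import status,cams,order
def ray(r,uv,z):
    uv=np.atleast_2d(uv).astype(float)
    d=np.c_[(uv[:,0]-r["cx"])/r["fx"],-(uv[:,1]-r["cy"])/r["fy"],-np.ones(len(uv))]
    d=R.from_quat(r["attitude"]).apply(d);p=np.array(r["position"])
    return p+d*((z-p[2])/d[:,2])[:,None]
def proj(r,P):
    c=R.from_quat(r["attitude"]).inv().apply(np.atleast_2d(P)-r["position"])
    return np.c_[r["cx"]+r["fx"]*c[:,0]/-c[:,2],r["cy"]-r["fy"]*c[:,1]/-c[:,2]]
def mask(im,lo,hi):
    return cv2.inRange(cv2.cvtColor(im,cv2.COLOR_BGR2HSV),lo,hi)
def red(im): return mask(im,(0,170,60),(6,255,255))|mask(im,(172,150,60),(180,255,255))
def blobs(m,amin=3):
    n,l,s,c=cv2.connectedComponentsWithStats(m);return [(s[i,4],c[i].round(1),s[i,:4]) for i in range(1,n) if s[i,4]>=amin]
def topdown(r,c,half,z,px):
    # rectify plane z around c: px per m
    xy=np.array([[c[0]+a*half,c[1]+b*half,z] for a,b in((1,1),(1,-1),(-1,-1),(-1,1))])
    n=2*half*px
    H=cv2.getPerspectiveTransform(proj(r,xy).astype(np.float32),np.float32([[0,0],[n,0],[n,n],[0,n]]))
    return cv2.warpPerspective(r["color"],H,(int(n),int(n)),flags=cv2.INTER_CUBIC)  # row: -x, col: -y
E
python3 - <<'E'
from h import *
r=cams.get_image("scene");s=cams.get_image("side")
for n,q,b in(("scene",r,(250,130,480,310)),("side",s,(210,130,380,290))):
    im=q["color"];x0,y0,x1,y1=b
    w=np.zeros_like(im[...,0]);w[y0:y1,x0:x1]=255
    print(n,"red",blobs(red(im)&w));print("yel",blobs(mask(im,(22,150,80),(32,255,255))&w,15))
print(ray(r,(326,192),.102),ray(r,(339,160),.123),ray(s,(300,208),.102),ray(s,(272,216),.123),ray(r,(438,252),.1))
c=ray(r,(326,194),.102)[0]
a=np.hstack([topdown(r,c,.15,.102,1300),topdown(s,c,.15,.102,1300)]);cv2.imwrite("pics/td.png",a);print(c)
E
```

```text
scene red [(np.int32(97), array([438.7, 255.5]), array([434, 249,  10,  15], dtype=int32))]
yel [(np.int32(235), array([337.7, 164.6]), array([327, 156,  22,  19], dtype=int32)), (np.int32(618), array([292.8, 279.9]), array([281, 265,  25,  30], dtype=int32))]
side red [(np.int32(55), array([257.3, 155.7]), array([255, 150,   6,  13], dtype=int32))]
yel [(np.int32(349), array([356.4, 182.9]), array([347, 173,  20,  21], dtype=int32)), (np.int32(393), array([269.6, 226. ]), array([257, 210,  30,  44], dtype=int32))]
[[ 0.55366021 -0.03854014  0.102     ]] [[ 0.45649982 -0.0810092   0.123     ]] [[ 0.55651928 -0.03624792  0.102     ]] [[ 0.47012101 -0.06376966  0.123     ]] [[0.50927699 0.28426513 0.1       ]]
[ 0.55883677 -0.03366949  0.102     ]
```

View pics/td.png

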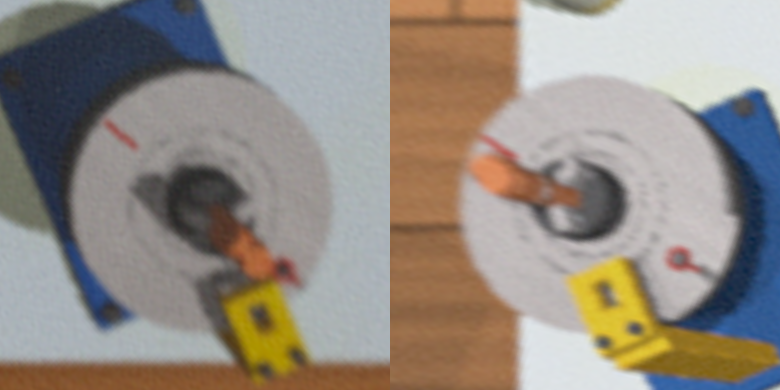

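```bash
cat >> h.py <<'E'
C=np.array([.5545,-.0375]); A0=np.deg2rad(21.8)
def redang(r,C=C,rmin=.05,rmax=.097,px=1500):
    """red paint blobs on the disc top: (pixels, mean radius mm, wheel angle deg if it is the hole, if it is the line)"""
    im=topdown(r,C,.11,.102,px).astype(int);b,g,rr=im[...,0],im[...,1],im[...,2]
    n=im.shape[0];v,u=np.mgrid[:n,:n];x=.11-(v+.5)/px;y=.11-(u+.5)/px;rad=np.hypot(x,y)
    m=((rr-g>45)&(g-b<18)&(rad>rmin)&(rad<rmax)).astype(np.uint8)
    k,l,s,c=cv2.connectedComponentsWithStats(m);out=[]
    for i in range(1,k):
        if s[i,4]<60: continue
        X=x[l==i].mean();Y=y[l==i].mean()
        w=np.rad2deg(np.arctan2(Y,X)-A0)
        sp=rad[l==i]; out.append((int(s[i,4]),round(1e3*np.hypot(X,Y),1),round(1e3*(sp.max()-sp.min())),round((w+180+180)%360-180,1),round((w+180)%360-180,1)))
    return out
def tri(r,a,s,b):
    D=[];P=[]
    for q,uv in((r,a),(s,b)):
        p0=np.array(q["position"]);d=ray(q,uv,0)[0]-p0;D.append(d/np.linalg.norm(d));P.append(p0)
    M=sum(np.eye(3)-np.outer(d,d) for d in D);v=sum((np.eye(3)-np.outer(d,d))@p for d,p in zip(D,P))
    return np.linalg.solve(M,v)
E
python3 - <<'E'
from h import *
c=np.array([.55883677,-.03366949])
r=cams.get_image("scene");s=cams.get_image("side")
w=lambda u,v:np.array([c[0]+(195-v)/1300,c[1]+(195-u)/1300,.102])
ps=tri(r,proj(r,w(261,318))[0],s,proj(s,w(215,293))[0]);print("slot",ps)
print("pin",tri(r,(438.7,255.5),s,(257.3,155.7)))
print("line az",np.rad2deg(np.arctan2(C[1]-ps[1],C[0]-ps[0])),np.hypot(*(C-ps[:2])))
for i in range(5):
    t=status.observe()["clock"];print(t,"scene",redang(cams.get_image("scene")))
    t=status.observe()["clock"];print(t,"side",redang(cams.get_image("side")))
E
```

```text
slot [ 0.47968097 -0.07060491  0.12266332]
pin [0.50331174 0.2868587  0.08222775]
line az 23.867785946209985 0.08181578103238103
0.3 scene [(211, np.float64(79.7), 26, np.float64(-117.9), np.float64(62.1)), (262, np.float64(86.1), 21, np.float64(58.0), np.float64(-122.0))]
0.35 side [(484, np.float64(82.5), 25, np.float64(67.1), np.float64(-112.9)), (389, np.float64(80.5), 31, np.float64(-110.0), np.float64(70.0))]
0.4 scene [(197, np.float64(85.0), 17, np.float64(72.9), np.float64(-107.1)), (155, np.float64(81.0), 23, np.float64(-101.5), np.float64(78.5))]
0.45 side [(479, np.float64(81.7), 26, np.float64(82.6), np.float64(-97.4)), (320, np.float64(82.1), 30, np.float64(-93.2), np.float64(86.8))]
0.5 scene [(118, np.float64(87.8), 9, np.float64(91.8), np.float64(-88.2)), (160, np.float64(79.7), 22, np.float64(-84.9), np.float64(95.1))]
0.55 side [(413, np.float64(80.3), 24, np.float64(98.7), np.float64(-81.3)), (288, np.float64(80.8), 29, np.float64(-77.5), np.float64(102.5))]
0.6 scene [(107, np.float64(87.0), 6, np.float64(106.6), np.float64(-73.4)), (69, np.float64(74.7), 5, np.float64(104.7), np.float64(-75.3)), (187, np.float64(77.9), 21, np.float64(-68.7), np.float64(111.3))]
0.65 side [(403, np.float64(79.3), 19, np.float64(115.7), np.float64(-64.3)), (250, np.float64(84.6), 26, np.float64(-61.8), np.float64(118.2))]
0.7 scene [(60, np.float64(85.8), 5, np.float64(121.2), np.float64(-58.8)), (138, np.float64(74.1), 9, np.float64(120.7), np.float64(-59.3)), (116, np.float64(78.1), 14, np.float64(-52.8), np.float64(127.2))]
0.75 side [(170, np.float64(85.8), 11, np.float64(132.2), np.float64(-47.8)), (194, np.float64(72.6), 9, np.float64(132.3), np.float64(-47.7)), (168, np.float64(78.7), 18, np.float64(-46.0), np.float64(134.0))]
```

play_rows([
  [[-0.0408,-0.033,0.007,0,0,0,1],[-0.0408,-0.033,0.007,0,0,0,1],[-0.0408,-0.033,0.007,0,0,0,1],[-0.0408,-0.033,0.007,0,0,0,1],[-0.0408,-0.033,0.007,0,0,0,1]],
], newtons=10)

```text
clock: 1.42
eef_pos: [0.3354, 0.3435, 0.2127]
orientation: [0.165, 0.986, 0.0, 0.0]
wrist_force: [-0.1, 0.5, 0.0]
width: 0.0408
finger_force: 0.0
```

play_rows([
  [[-0.0408,-0.033,0.007,0,0,0,1],[-0.0408,-0.033,0.007,0,0,0,1],[-0.0408,-0.033,0.007,0,0,0,1],[-0.0408,-0.033,0.007,0,0,0,1],[-0.0408,-0.033,0.007,0,0,0,1]],
])

```text
clock: 2.05
eef_pos: [0.4747, 0.1208, 0.1777]
orientation: [0.165, 0.986, 0.0, 0.0]
wrist_force: [0.9, 0.6, 0.3]
width: 0.0009
finger_force: 0.0
```

play_rows([
  [[-0.0408,-0.033,0.007,0,0,0,1],[-0.0408,-0.033,0.007,0,0,0,1],[0,0,0,0,0,0,1],[0,0,0,0,0,0,1]],
])

```text
clock: 2.55
eef_pos: [0.5287, 0.0336, 0.1635]
orientation: [0.166, 0.986, 0.0, -0.001]
wrist_force: [-0.7, 0.2, -0.0]
width: 0.0008
finger_force: 0.0
```

Run:
```python
from h import *
o=status.observe();print(o["eef_pos"],o["orientation"],o["wrist_force"],o["width"],o["joint_positions"])
for i in range(16):
    t=status.observe()["clock"];n=("scene","side")[i%2];q=cams.get_image(n);print(round(t,3),n,[[float(x) for x in b] for b in redang(q)])
cv2.imwrite("pics/c1.png",np.hstack([q["color"][130:290,210:380],r2[130:290,250:420]]) if 0 else q["color"])
```

```text
[0.52872863 0.03364172 0.16350451] [ 1.65581415e-01  9.86195950e-01  1.27923316e-04 -5.71866776e-04] [-0.6548189   0.23368275 -0.02526067] 0.0008141621159703888 [-6.71266653e-02  3.54417930e-01  1.75831135e+00  4.29126436e-04
  1.02997618e+00 -1.30544900e+00]
2.55 scene [[220.0, 80.3, 26.0, -123.1, 56.9], [366.0, 86.2, 21.0, 53.9, -126.1]]
2.6 side [[106.0, 89.4, 15.0, -114.8, 65.2], [547.0, 82.5, 26.0, 61.7, -118.3]]
2.65 scene [[412.0, 84.9, 22.0, 69.1, -110.9], [149.0, 73.5, 16.0, -106.6, 73.4]]
2.7 side [[526.0, 81.5, 25.0, 77.3, -102.7]]
2.75 scene [[380.0, 83.8, 22.0, 83.8, -96.2]]
2.8 side [[512.0, 81.0, 27.0, 92.7, -87.3]]
2.85 scene [[432.0, 82.1, 23.0, 100.1, -79.9]]
2.9 side [[479.0, 80.1, 25.0, 108.2, -71.8], [249.0, 80.9, 22.0, -68.7, 111.3]]
2.95 scene [[400.0, 80.9, 21.0, 114.4, -65.6]]
3.0 side [[403.0, 78.9, 20.0, 123.5, -56.5], [72.0, 73.0, 8.0, -53.1, 126.9], [160.0, 87.7, 16.0, -53.5, 126.5]]
3.05 scene [[400.0, 80.5, 20.0, 130.3, -49.7]]
3.1 side [[390.0, 77.7, 20.0, 140.2, -39.8], [148.0, 78.4, 16.0, -38.8, 141.2]]
3.15 scene [[340.0, 78.2, 21.0, 144.8, -35.2]]
3.2 side [[142.0, 83.6, 7.0, 154.4, -25.6], [131.0, 71.5, 8.0, 157.2, -22.8]]
3.25 scene [[371.0, 77.8, 20.0, 161.4, -18.6]]
3.3 side [[211.0, 83.2, 14.0, 169.5, -10.5], [151.0, 71.6, 9.0, 172.8, -7.2]]
```

play_rows([
  [[0,0,0.011,0,0,0,1],[0,0,0.011,0,0,0,1],[0,0,0.008,0,0,0,1],[0,0,0.004,0,0,0,1],[0,0,0.0005,0,0,0,1]],
])

```text
clock: 3.98
eef_pos: [0.5292, 0.0333, 0.1287]
orientation: [0.165, 0.986, -0.0, -0.0]
wrist_force: [0.2, 0.5, -0.8]
width: 0.0007
finger_force: 0.0
```

play_rows([
  [[0,0,0.0005,0,0,0,1],[0,0,0.0005,0,0,0,1]],
])

```text
clock: 4.22
eef_pos: [0.5296, 0.0333, 0.1284]
orientation: [0.165, 0.986, -0.0, 0.0]
wrist_force: [-0.3, 0.0, 0.2]
width: 0.0006
finger_force: 0.0
```

Run:
```python
from h import *
from scipy.optimize import least_squares
o=status.observe();print(o["clock"],o["eef_pos"],o["wrist_force"])
D=dict(sc=[(56.9+180-3,0)],)
sc=[(-126.1,86.2),(-110.9,84.9),(-96.2,83.8),(-79.9,82.1),(-65.6,80.9),(-49.7,80.5),(-35.2,78.2),(-18.6,77.8),(-122,86.1)]
sd=[(-118.3,82.5),(-102.7,81.5),(-87.3,81),(-71.8,80.1),(-56.5,78.9),(-39.8,77.7)]
for n,d in(("scene",sc),("side",sd),("both",sc+sd)):
    d=np.array(d);a=np.deg2rad(d[:,0]+21.8);P=np.c_[np.cos(a),np.sin(a)]*d[:,1:]
    f=least_squares(lambda c:np.hypot(*(P-c).T)-80,[0,0]);print(n,f.x,f.fun.round(1))
for i in range(4):
    t=status.observe()["clock"];n=("scene","side")[i%2];print(round(t,3),n,[[float(x) for x in b] for b in redang(cams.get_image(n))])
```

```text
4.225 [0.52958271 0.03333999 0.12843069] [-0.346361    0.00252842  0.15979424]
scene [-2.6162255  -5.10354678] [ 0.6 -0.1 -0.3 -0.7 -0.6  0.6 -0.2  0.8  0.6]
side [-2.85021537 -2.28854005] [-0.1 -0.2  0.2  0.3  0.  -0.2]
both [-2.93961626 -4.01009808] [ 1.6  1.   0.8  0.4  0.4  1.4  0.3  1.   1.7 -1.8 -1.9 -1.3 -0.9 -0.8
 -0.6]
4.225 scene [[217.0, 82.0, 27.0, 129.1, -50.9]]
4.275 side [[224.0, 78.2, 27.0, 137.8, -42.2], [357.0, 82.4, 20.0, -40.5, 139.5]]
4.325 scene [[274.0, 81.1, 28.0, 144.4, -35.6]]
4.375 side [[71.0, 90.0, 7.0, 153.6, -26.4], [151.0, 73.7, 13.0, 153.5, -26.5]]
```

play_rows([
  [[0,0,0.0005,0,0,0,1],[0,0,0,0,0,0,1]],
])

```text
clock: 4.68
eef_pos: [0.5293, 0.0334, 0.1276]
orientation: [0.165, 0.986, -0.0, -0.0]
wrist_force: [0.0, 0.6, 0.1]
width: 0.0007
finger_force: 0.0
```

play_rows([
  [[0,0,0.0005,0,0,0,1],[0,0,0,0,0,0,1]],
])

```text
clock: 4.92
eef_pos: [0.5293, 0.0334, 0.1271]
orientation: [0.165, 0.986, -0.0, -0.0]
wrist_force: [0.2, 0.5, 0.9]
width: 0.0008
finger_force: 0.0
```

play_rows([
  [[0,0,0.0004,0,0,0,1],[0,0,0,0,0,0,1]],
])

```text
clock: 5.18
eef_pos: [0.5289, 0.0333, 0.1268]
orientation: [0.165, 0.986, -0.0, -0.0]
wrist_force: [-2.3, 0.1, 3.9]
width: 0.0004
finger_force: 1.6
```

```bash
sed -i 's/^C=.*/C=np.array([.5517,-.0412]); A0=np.deg2rad(22.1)/' h.py
cat > w.py <<'E'
from h import *
import sys
o=status.observe();print(o["clock"],o["eef_pos"].round(4),o["wrist_force"].round(2))
for i in range(int(sys.argv[1])):
    t=status.observe()["clock"];n=("scene","side")[i%2];print(round(t,3),n,[[float(x) for x in b] for b in redang(cams.get_image(n))])
E
python3 w.py 4
```

```text
5.175 [0.5289 0.0333 0.1268] [-2.31  0.1   3.91]
5.175 scene [[450.0, 80.8, 22.0, 85.6, -94.4]]
5.225 side [[481.0, 79.1, 25.0, 89.8, -90.2]]
5.275 scene [[372.0, 81.0, 22.0, 91.2, -88.8]]
5.325 side [[509.0, 78.7, 27.0, 94.7, -85.3]]
```

play_rows([
  [[0,0,0,0,0,0,1]],
])

```text
clock: 5.5
eef_pos: [0.5299, 0.0335, 0.1269]
orientation: [0.165, 0.986, 0.0, 0.001]
wrist_force: [0.1, 0.9, 1.7]
width: 0.0001
finger_force: 1.0
```

```bash
python3 w.py 4
python3 - <<'E'
from h import *
o=status.observe();q=R.from_quat(o["orientation"]);p=o["eef_pos"][:2]-C;a=np.arctan2(p[1],p[0]);r=np.hypot(*p);print(np.rad2deg(a),r)
st=[1,2,3]+[4]*20+[3,2,1,1]; st=np.deg2rad(st);print(len(st),np.rad2deg(st.sum()))
f=R.from_quat([.1655,.9862,0,0])
for i,s in enumerate(st):
    d=r*np.array([np.cos(a-s)-np.cos(a),np.sin(a-s)-np.sin(a),0]);a-=s;t=f.inv().apply(d);print(i+1,t[:2].round(4).tolist())
E
```

```text
5.5 [0.5299 0.0335 0.1269] [0.11 0.89 1.65]
5.5 scene [[350.0, 80.3, 21.0, 93.7, -86.3]]
5.55 side [[483.0, 78.2, 26.0, 94.8, -85.2]]
5.6 scene [[338.0, 80.9, 21.0, 92.3, -87.7]]
5.65 side [[505.0, 79.2, 26.0, 94.9, -85.1]]
106.37323946566052 0.07778983008538959
27 93.00000000000001
1 [-0.0011, 0.0008]
2 [-0.0023, 0.0015]
3 [-0.0035, 0.0021]
4 [-0.0048, 0.0025]
5 [-0.005, 0.0022]
6 [-0.0051, 0.0018]
7 [-0.0052, 0.0014]
8 [-0.0053, 0.0011]
9 [-0.0054, 0.0007]
10 [-0.0054, 0.0003]
11 [-0.0054, -0.0001]
12 [-0.0054, -0.0004]
13 [-0.0054, -0.0008]
14 [-0.0053, -0.0012]
15 [-0.0052, -0.0015]
16 [-0.0051, -0.0019]
17 [-0.0049, -0.0023]
18 [-0.0048, -0.0026]
19 [-0.0046, -0.0029]
20 [-0.0044, -0.0032]
21 [-0.0041, -0.0035]
22 [-0.0039, -0.0038]
23 [-0.0036, -0.0041]
24 [-0.0025, -0.0032]
25 [-0.0016, -0.0022]
26 [-0.0008, -0.0011]
27 [-0.0007, -0.0011]
```

play_rows([
  [[-0.0011,0.0008,0.0001,0,0,0,1],[-0.0023,0.0015,0,0,0,0,1],[-0.0035,0.0021,0,0,0,0,1],[-0.0048,0.0025,0,0,0,0,1],[-0.005,0.0022,0,0,0,0,1]],
])

```text
clock: 6.32
eef_pos: [0.5489, 0.0366, 0.1267]
orientation: [0.165, 0.986, -0.0, 0.0]
wrist_force: [-0.8, 0.3, 4.6]
width: 0.0003
finger_force: 1.8
```

play_rows([
  [[-0.0051,0.0018,0,0,0,0,1],[-0.0052,0.0014,0,0,0,0,1],[-0.0053,0.0011,0,0,0,0,1],[-0.0054,0.0007,0,0,0,0,1],[-0.0054,0.0003,0,0,0,0,1]],
])

```text
clock: 6.95
eef_pos: [0.5752, 0.0328, 0.1267]
orientation: [0.165, 0.986, -0.0, 0.0]
wrist_force: [-1.2, -0.5, 4.3]
width: 0.0004
finger_force: 2.2
```

play_rows([
  [[-0.0054,-0.0001,0,0,0,0,1],[-0.0054,-0.0004,0,0,0,0,1],[-0.0054,-0.0008,0,0,0,0,1],[-0.0053,-0.0012,0,0,0,0,1],[-0.0052,-0.0015,0,0,0,0,1]],
])

```text
clock: 7.58
eef_pos: [0.599, 0.0202, 0.1267]
orientation: [0.165, 0.986, -0.0, -0.0]
wrist_force: [-0.4, 0.1, 3.8]
width: 0.0009
finger_force: 2.4
```

```bash
python3 w.py 2
```

```text
7.575 [0.599  0.0202 0.1267] [-0.42  0.08  3.84]
7.575 scene []
7.625 side [[524.0, 78.8, 26.0, 35.5, -144.5]]
```

play_rows([
  [[-0.0051,-0.0019,0,0,0,0,1],[-0.0049,-0.0023,0,0,0,0,1],[-0.0048,-0.0026,0,0,0,0,1],[-0.0046,-0.0029,0,0,0,0,1],[-0.0044,-0.0032,0,0,0,0,1]],
])

```text
clock: 8.3
eef_pos: [0.617, 0.0002, 0.1266]
orientation: [0.165, 0.986, -0.0, -0.0]
wrist_force: [-0.9, 1.0, 4.7]
width: 0.0009
finger_force: 2.5
```

play_rows([
  [[-0.0041,-0.0035,0,0,0,0,1],[-0.0039,-0.0038,0,0,0,0,1],[-0.0026,-0.0031,0,0,0,0,1],[-0.0011,-0.0014,0,0,0,0,1],[0,0,0,0,0,0,1]],
])

```text
clock: 8.93
eef_pos: [0.6243, -0.0146, 0.1267]
orientation: [0.165, 0.986, -0.0, 0.0]
wrist_force: [-0.3, -0.2, 5.1]
width: 0.0007
finger_force: 2.4
```

```bash
python3 w.py 4
python3 - <<'E'
from h import *
q=cams.get_image("wrist");s=cams.get_image("side");c=cams.get_image("scene")
f=lambda i:cv2.resize(i,(400,250))
cv2.imwrite("pics/d.png",np.vstack([np.hstack([f(q["color"]),f(c["color"][120:270,240:480])]),np.hstack([f(s["color"][150:275,220:420]),topdown(s,C,.11,.102,1136)[:,:400][:250] if 0 else f(topdown(s,C,.11,.102,1500))])]))
E
```

```text
8.925 [ 0.6243 -0.0146  0.1267] [-0.3  -0.21  5.09]
8.925 scene []
8.975 side []
9.025 scene []
9.075 side []
```

View pics/d.png

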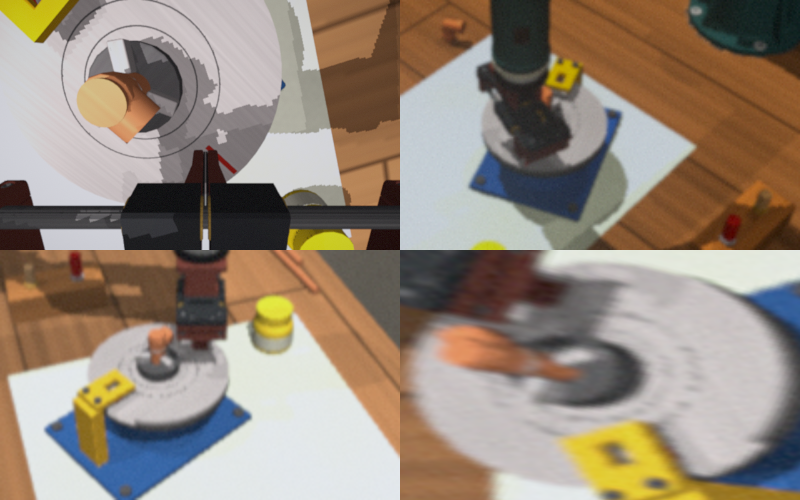

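```bash
cat > wl.py <<'E'
from h import *
def wline(q,z=.102):
    im=q["color"].astype(int);m=((im[...,2]-im[...,1]>60)&(im[...,1]-im[...,0]<15))
    v,u=np.nonzero(m);P=ray(q,np.c_[u,v],z)[:,:2];k=(abs(np.hypot(*(P-C).T)-.078)<.025);P=P[k];uv=np.c_[u,v][k]
    n=len(P);mu=P.mean(0);d=np.linalg.svd(P-mu,full_matrices=False)[2][0];d*=np.sign(d@(mu-C))
    off=np.cross(mu-C,d)
    print("n",n,"mean r,az",np.hypot(*(mu-C))*1e3,np.rad2deg(np.arctan2(*(mu-C)[::-1])),"dir",np.rad2deg(np.arctan2(d[1],d[0])),"offset of C mm",off*1e3,"r range",(np.hypot(*(P-C).T)*1e3).min(),(np.hypot(*(P-C).T)*1e3).max(),"uv",uv.mean(0))
if __name__=="__main__":
    q=cams.get_image("wrist");print(status.observe()["clock"],{k:np.round(v,4) for k,v in q.items() if k!="color"});wline(q)
E
python3 wl.py
```

```text
9.325 {'fx': np.float64(358.7773), 'fy': np.float64(358.7773), 'cx': np.float64(328.3658), 'cy': np.float64(201.1298), 'position': array([0.5489, 0.0111, 0.2652]), 'attitude': array([-0.1189, -0.0845,  0.5745,  0.8054])}
n 295 mean r,az 84.43720677960363 27.694605614869882 dir 28.046221574278196 offset of C mm 0.5181757429318021 r range 68.26781710659225 99.90015958836194 uv [353.65423729 255.03389831]wl.py:6: DeprecationWarning: Arrays of 2-dimensional vectors are deprecated. Use arrays of 3-dimensional vectors instead. (deprecated in NumPy 2.0)
  off=np.cross(mu-C,d)
```

play_rows([
  [[-0.0008,-0.0012,0,0,0,0,1],[-0.0012,-0.0019,0,0,0,0,1],[-0.0011,-0.0019,0,0,0,0,1],[-0.0007,-0.0012,0,0,0,0,1],[0,0,0,0,0,0,1]],
])

```text
clock: 9.95
eef_pos: [0.626, -0.0218, 0.1267]
orientation: [0.165, 0.986, -0.0, 0.0]
wrist_force: [1.5, 0.9, 4.3]
width: 0.0006
finger_force: 2.4
```

```bash
python3 -W ignore wl.py|tail -1;python3 w.py 0
```

```text
n 291 mean r,az 86.88945172059915 22.019792761864764 dir 19.849081164904355 offset of C mm -3.2911119201196812 r range 68.19113988494455 99.71916985646199 uv [358.46391753 262.08591065]
10.0 [ 0.626  -0.0217  0.1267] [1.02 0.91 4.65]
```

play_rows([
  [[0,0,-0.0002,0,0,0,1],[0,0,-0.0002,0,0,0,1],[0,0,-0.0001,0,0,0,1],[0,0,-0.0001,0,0,0,1],[0,0,-0.0001,0,0,0,1]],
])

```text
clock: 10.62
eef_pos: [0.6254, -0.0215, 0.127]
orientation: [0.165, 0.986, -0.0, -0.0]
wrist_force: [1.5, 0.6, 0.4]
width: 0.0005
finger_force: 0.5
```

play_rows([
  [[0,0,-0.0001,0,0,0,1],[0,0,-0.0002,0,0,0,1],[0,0,-0.001,0,0,0,1],[0,0,-0.005,0,0,0,1],[0,0,-0.02,0,0,0,1]],
])

```text
clock: 11.25
eef_pos: [0.6247, -0.0215, 0.153]
orientation: [0.165, 0.986, -0.0, -0.001]
wrist_force: [1.3, 0.9, 0.4]
width: 0.0005
finger_force: 0.0
```

```bash
python3 -W ignore wl.py|tail -1;python3 -W ignore wl.py|tail -1;python3 w.py 4
```

```text
n 334 mean r,az 61.32374694199511 21.888262262286137 dir 23.786137024121597 offset of C mm 2.0309263733230347 r range 68.08960189526904 99.56083476932191 uv [320.67365269 207.11377246]
n 300 mean r,az 73.23756581858986 22.190169770766513 dir 23.82879448923204 offset of C mm 2.0942646672827694 r range 68.1307042887997 99.48503823944179 uv [336.35333333 218.21666667]
11.35 [ 0.6273 -0.0218  0.1558] [ 0.36 -0.15 -0.  ]
11.35 scene []
11.4 side []
11.45 scene []
11.5 side []
```

play_rows([
  [[0.003,-0.009,-0.025,0,0,0,1],[0.004,-0.013,-0.035,0,0,0,1],[0.004,-0.013,-0.035,0,0,0,1],[0.004,-0.013,-0.025,0,0,0,1],[0,0,0,0,0,0,1]],
])

```text
clock: 12.18
eef_pos: [0.5967, -0.0628, 0.275]
orientation: [0.166, 0.986, -0.0, 0.002]
wrist_force: [-0.3, -1.0, -1.6]
width: 0.0007
finger_force: 0.0
```

```bash
cat > v.py <<'E'
from h import *
import sys
q=cams.get_image("wrist");q2=cams.get_image("wrist")
a=topdown(q,C,.12,.102,2500);b=topdown(q,C,.12,.123,2500)
cv2.imwrite(f"pics/{sys.argv[1]}.png",q["color"]);cv2.imwrite(f"pics/{sys.argv[1]}a.png",a)
im=q["color"].astype(int);m=((im[...,2]-im[...,1]>60)&(im[...,1]-im[...,0]<15)).astype(np.uint8)
for s in blobs(m,8): print("red",s, ray(q,s[1],.102)[0].round(4))
for s in blobs(mask(q["color"],(20,130,80),(34,255,255)),60): print("yel",s,ray(q,s[1],.123)[0].round(4))
print(status.observe()["clock"],status.observe()["eef_pos"])
np.save("q.npy",q,allow_pickle=True)
E
python3 v.py v1
```

```text
red (np.int32(80), array([269.8,  54.2]), array([264,  41,  19,  22], dtype=int32)) [ 0.478  -0.0724  0.102 ]
red (np.int32(123), array([396.9, 199.4]), array([386, 187,  23,  26], dtype=int32)) [ 0.6292 -0.009   0.102 ]
yel (np.int32(4769), array([256.9,  39.3]), array([203,   0, 107,  94], dtype=int32)) [ 0.4682 -0.0753  0.123 ]
yel (np.int32(3497), array([491.9, 287.6]), array([457, 254,  71,  68], dtype=int32)) [0.7312 0.048  0.123 ]
12.275 [ 0.595614   -0.06177384  0.27246281]
```

View pics/v1.png

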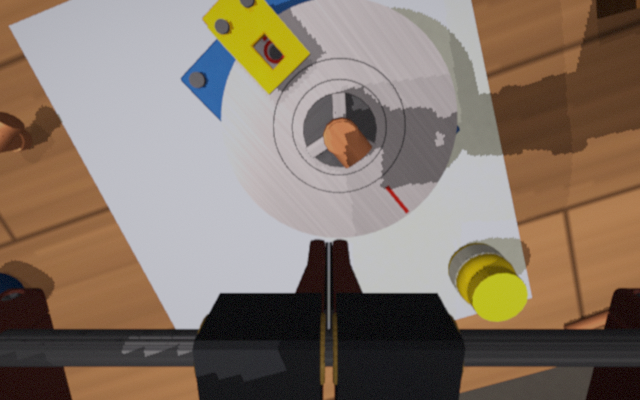

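```bash
cat > m.py <<'E'
from h import *
import sys
q=np.load("q.npy",allow_pickle=True).item()
px=3000;a=topdown(q,C,.12,.102,px);g=cv2.cvtColor(a,cv2.COLOR_BGR2GRAY)
c=cv2.HoughCircles(cv2.GaussianBlur(g,(0,0),3),cv2.HOUGH_GRADIENT,2,30,param1=60,param2=60,minRadius=110,maxRadius=200)
W=lambda u,v:np.array([C[0]+.12-v/px,C[1]+.12-u/px])
for k in (c[0][:3] if c is not None else []): print("circle",W(k[0],k[1]).round(4),(k[2]/px).round(4))
Y=mask(q["color"],(20,130,80),(34,255,255));n,l,s,_=cv2.connectedComponentsWithStats(Y);i=min([j for j in range(1,n) if s[j,4]>500],key=lambda j:s[j,1])
b=(l==i).astype(np.uint8);cs,h=cv2.findContours(b,cv2.RETR_CCOMP,cv2.CHAIN_APPROX_NONE)
for k,ct in enumerate(cs):
    if h[0][k][3]>=0 and cv2.contourArea(ct)>40:
        P=ray(q,ct[:,0],.123)[:,:2];r=cv2.minAreaRect((P*1e3).astype(np.float32));print("inner",np.round(r[0],1),np.round(r[1],1),round(r[2],1))
    elif h[0][k][3]<0:
        P=ray(q,ct[:,0],.123)[:,:2];r=cv2.minAreaRect((P*1e3).astype(np.float32));print("outer",np.round(r[0],1),np.round(r[1],1),round(r[2],1))
u,v=proj(q,[*W(0,0),.1])[0],0
b=cv2.resize(q["color"][15:80,235:305],None,fx=7,fy=7,interpolation=cv2.INTER_CUBIC);cv2.imwrite("pics/crop_%s.png"%sys.argv[1],b)
E
python3 m.py 1
```

```text
circle [ 0.554  -0.0375] 0.0569
circle [ 0.54   -0.0329] 0.0416
outer [466.2 -75.4] [70.8 43.8] 23.4
inner [478.8 -70.1] [22. 14.] 22.9
inner [451.4 -96.2] [11.9 10.7] 70.9
```

View pics/crop_1.png

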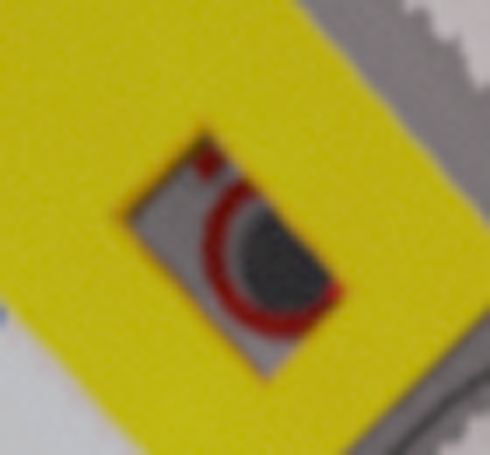

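Run:
```python
from h import *
q=np.load("q.npy",allow_pickle=True).item()
c=np.array([.554,-.0375]);sl=np.array([.4788,-.0701])
# red line centroid mean az and fit
im=q["color"].astype(int);m=((im[...,2]-im[...,1]>60)&(im[...,1]-im[...,0]<15));v,u=np.nonzero(m);k=(u>370)&(u<420)&(v>180)
P=ray(q,np.c_[u,v][k],.102)[:,:2];d=np.linalg.svd(P-P.mean(0))[2][0];print("line dir",np.rad2deg(np.arctan2(d[1],d[0]))%180,P.mean(0))
f=lambda p:(np.hypot(*p)*1e3,np.rad2deg(np.arctan2(p[1],p[0]))%180)
h=ray(q,(275.7,51.9),.102)[0,:2];print("hole",h,f(h-c));print("line",f(P.mean(0)-c));print("slot",f(sl-c));print("hole-line",f(P.mean(0)-h))
a=np.deg2rad(23.2);print("hole-slot rad,tan mm",(h-sl)@[np.cos(a),np.sin(a)]*1e3,(h-sl)@[-np.sin(a),np.cos(a)]*1e3)
```

```text
line dir 21.39454484054796 [ 0.62931028 -0.00900786]
hole [ 0.4779538  -0.06728082] (np.float64(81.66959491214364), np.float64(21.38604910768933))
line (np.float64(80.51980874789818), np.float64(20.72313410219621))
slot (np.float64(81.96218640324334), np.float64(23.437245055791806))
hole-line (np.float64(162.18668984724144), np.float64(21.05694138546701))
hole-slot rad,tan mm 0.3328149106365384 2.9245601880227747
```

play_rows([
  [[-0.005,0.0155,0.04,0,0,0,1],[-0.005,0.016,0.04,0,0,0,1],[-0.005,0.016,0.04,0,0,0,1],[0,0,0.02,0,0,0,1],[0,0,0.0045,0,0,0,1]],
])

```text
clock: 12.9
eef_pos: [0.6237, -0.021, 0.1263]
orientation: [0.165, 0.986, -0.0, -0.003]
wrist_force: [-2.3, -1.1, 9.9]
width: 0.0006
finger_force: 4.2
```

play_rows([
  [[0,0,0,0,0,0,1],[0,0,0.001,0,0,0,1],[0,0,0.0005,0,0,0,1],[0,0,0.0003,0,0,0,1],[0,0,0.0003,0,0,0,1]],
])

```text
clock: 13.52
eef_pos: [0.6257, -0.0221, 0.1272]
orientation: [0.165, 0.986, -0.0, 0.0]
wrist_force: [-0.7, 0.3, 0.5]
width: 0.0004
finger_force: 0.0
```

```bash
python3 w.py 0;python3 -W ignore wl.py|tail -1
```

```text
13.525 [ 0.6257 -0.0221  0.1272] [-0.73  0.27  0.46]
n 177 mean r,az 90.28254422251614 19.22759703250676 dir 17.407506911082503 offset of C mm -2.8674840098498464 r range 68.10039615934306 99.61370614714215 uv [356.50282486 271.62711864]
```

play_rows([
  [[0,0,0.0003,0,0,0,1],[0,0,0.0002,0,0,0,1],[0,0,0.0001,0,0,0,1],[0,0,0,0,0,0,1]],
])

```text
clock: 14.08
eef_pos: [0.6258, -0.0221, 0.1267]
orientation: [0.165, 0.986, -0.0, 0.0]
wrist_force: [-1.2, 0.2, 4.2]
width: 0.0008
finger_force: 2.0
```

```bash
python3 w.py 0;python3 -W ignore wl.py|tail -1;python3 -W ignore wl.py|tail -1
```

```text
14.075 [ 0.6258 -0.0221  0.1267] [-1.22  0.15  4.17]
n 160 mean r,az 90.55207713546854 19.004225329404264 dir 16.619652261806156 offset of C mm -3.767567459956975 r range 68.04096711363466 99.62348805009563 uv [356.275 272.625]
n 161 mean r,az 90.6010106803087 18.992781203647436 dir 16.646312704273853 offset of C mm -3.7094005489702804 r range 68.11913689228129 99.61937211730216 uv [356.29813665 272.72670807]
```

play_rows([
  [[0.0007,0.0012,0,0,0,0,1],[0.001,0.0018,0,0,0,0,1],[0.001,0.0017,0,0,0,0,1],[0.0008,0.0011,0,0,0,0,1],[0,0,0,0,0,0,1]],
])

```text
clock: 14.8
eef_pos: [0.6243, -0.0151, 0.1266]
orientation: [0.165, 0.986, 0.0, 0.0]
wrist_force: [-0.4, -0.9, 5.6]
width: 0.0005
finger_force: 2.6
```

```bash
python3 w.py 0;python3 -W ignore wl.py|tail -1
```

```text
14.8 [ 0.6243 -0.0151  0.1266] [-0.39 -0.85  5.64]
n 205 mean r,az 87.62994139534253 24.264184495472588 dir 25.212606511308714 offset of C mm 1.4504797909183909 r range 68.171057378471 99.85654713769488 uv [352.1902439  265.39512195]
```

play_rows([
  [[0,0,-0.0002,0,0,0,1],[0,0,-0.0002,0,0,0,1],[0,0,-0.0001,0,0,0,1],[0,0,-0.0001,0,0,0,1],[0,0,-0.0001,0,0,0,1]],
])

```text
clock: 15.48
eef_pos: [0.6243, -0.0154, 0.127]
orientation: [0.165, 0.986, 0.0, 0.0]
wrist_force: [0.9, 1.0, 2.2]
width: 0.0003
finger_force: 0.8
```

play_rows([
  [[0,0,-0.0001,0,0,0,1],[0,0,-0.0002,0,0,0,1],[0,0,-0.001,0,0,0,1],[0,0,-0.005,0,0,0,1],[0,0,-0.02,0,0,0,1]],
])

```text
clock: 16.1
eef_pos: [0.6231, -0.0153, 0.1528]
orientation: [0.165, 0.986, -0.0, -0.001]
wrist_force: [0.9, 0.2, -0.2]
width: 0.0004
finger_force: 0.0
```

play_rows([
  [[0.003,-0.009,-0.025,0,0,0,1],[0.004,-0.013,-0.035,0,0,0,1],[0.004,-0.013,-0.035,0,0,0,1],[0.008,-0.015,-0.025,0,0,0,1],[0,0,0,0,0,0,1]],
])

```text
clock: 16.73
eef_pos: [0.5907, -0.0573, 0.2758]
orientation: [0.166, 0.986, -0.0, 0.002]
wrist_force: [0.5, 0.9, -0.6]
width: -0.0001
finger_force: 0.0
```

```bash
python3 v.py v2; python3 m.py 2; python3 v.py v3|grep red
```

```text
red (np.int32(85), array([266. ,  64.7]), array([259,  52,  20,  23], dtype=int32)) [ 0.4786 -0.0729  0.102 ]
red (np.int32(121), array([394.7, 204.6]), array([383, 192,  24,  26], dtype=int32)) [ 0.6279 -0.0067  0.102 ]
yel (np.int32(4907), array([252.1,  47.3]), array([200,   0, 106, 103], dtype=int32)) [ 0.4662 -0.0754  0.123 ]
yel (np.int32(3435), array([487.7, 292.7]), array([453, 259,  70,  68], dtype=int32)) [0.7301 0.049  0.123 ]
16.825 [ 0.58991631 -0.05626189  0.27304274]
circle [ 0.554  -0.0382] 0.0565
circle [ 0.5474 -0.0462] 0.0461
circle [ 0.5434 -0.0249] 0.0388
outer [466.2 -75.4] [70.8 43.8] 23.5
inner [478.8 -70.1] [21.8 13.9] 23.2
inner [451.5 -96.6] [11.7 10.6] 25.7
inner [440.9 -72.2] [11.3 10.9] 21.4
red (np.int32(80), array([264.5,  66.4]), array([258,  54,  20,  23], dtype=int32)) [ 0.4781 -0.073   0.102 ]
red (np.int32(125), array([394.5, 207.7]), array([383, 195,  24,  26], dtype=int32)) [ 0.6281 -0.0067  0.102 ]
```

View pics/crop_2.png

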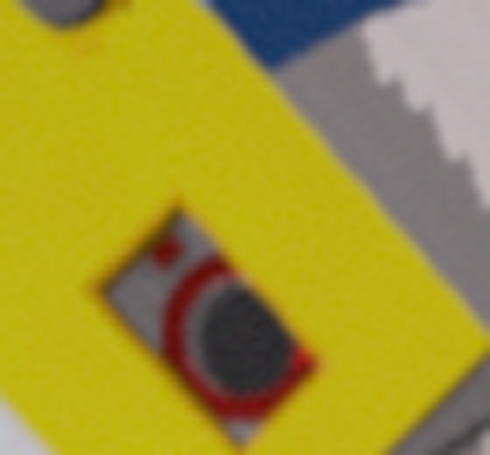

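Run:
```python
from h import *
q=np.load("q.npy",allow_pickle=True).item()
c=np.array([.554,-.0379]);sl=np.array([.4788,-.0701]);L=np.array([.628,-.0067])
q=dict(q);
# v2 pose: recast with its own image is overwritten by v3; use pose offset via keeper: measure in v3
im=q["color"];b=cv2.resize(im[45:95,235:295],None,fx=10,fy=10,interpolation=cv2.INTER_CUBIC)
g=mask(im,(0,0,0),(180,255,80));R0=cv2.cvtColor(im,cv2.COLOR_BGR2GRAY)
m=np.zeros_like(R0);m[50:92,255:290]=255
dark=((R0<85)&(m>0)&(im.max(2)-im.min(2)<25)).astype(np.uint8)
print(blobs(dark,8))
i=max(blobs(dark,8),key=lambda s:s[0]);h=ray(q,i[1],.102)[0,:2];print(h)
a=np.deg2rad(23.3);print("hole-slot rad,tan",(h-sl)@[np.cos(a),np.sin(a)]*1e3,(h-sl)@[-np.sin(a),np.cos(a)]*1e3)
f=lambda p:(np.hypot(*p)*1e3,np.rad2deg(np.arctan2(p[1],p[0]))%180)
print("line",f(L-c),"slot",f(sl-c),"hole",f(h-c),"slot->line",f(L-sl),status.observe()["clock"])
s=cams.get_image("scene");d=cams.get_image("side");print(redang(s),redang(d))
# pin: handle blob again
for z in(.075,.08): print(tri(s,(438.7,255.5),d,(257.3,155.7)))
t=blobs(red(s["color"]),20),blobs(red(d["color"]),20);print(t)
```

```text
[(np.int32(160), array([267.2,  65.4]), array([261,  58,  14,  15], dtype=int32))]
[ 0.47809222 -0.07069422]
hole-slot rad,tan -0.8851040650657882 -0.26579964176913445
line (np.float64(80.30840553765212), np.float64(22.86133998369371)) slot (np.float64(81.80391188690187), np.float64(23.180197005608107)) hole (np.float64(82.68889141131206), np.float64(23.365653950720315)) slot->line (np.float64(162.11168989311042), np.float64(23.022239246346224)) 16.925
[(222, np.float64(82.8), 27, np.float64(-178.5), np.float64(1.5))] [(234, np.float64(84.0), 27, np.float64(-177.4), np.float64(2.6))]
[0.50331174 0.2868587  0.08222775]
[0.50331174 0.2868587  0.08222775]
([(np.int32(247), array([628.7, 124.7]), array([617, 114,  23,  24], dtype=int32)), (np.int32(120), array([438.6, 255.4]), array([433, 248,  12,  16], dtype=int32))], [(np.int32(379), array([ 17.8, 107.4]), array([  0, 100,  39,  21], dtype=int32)), (np.int32(468), array([ 17.1, 156.2]), array([  0, 141,  43,  30], dtype=int32)), (np.int32(53), array([257.2, 155.6]), array([255, 150,   6,  13], dtype=int32))])
```

play_rows([
  [[0.0243,0.037,0.001,0,0,0,0.3],[0.0243,0.037,0.009,0,0,0,0.3],[0.0243,0.037,0.015,0,0,0,0.3],[0.0243,0.037,0.015,0,0,0,0.3],[0.0243,0.037,0.015,0,0,0,0.3]],
])

```text
clock: 17.65
eef_pos: [0.5347, 0.1596, 0.2172]
orientation: [0.165, 0.986, -0.0, -0.001]
wrist_force: [0.1, 0.1, 0.1]
width: 0.0473
finger_force: 0.0
```

play_rows([
  [[0.0243,0.037,0.015,0,0,0,0.3],[0.0243,0.037,0.015,0,0,0,0.3],[0.0243,0.037,0,0,0,0,0.3],[0,0,0,0,0,0,0.3],[0,0,0,0,0,0,0.3]],
])

```text
clock: 18.27
eef_pos: [0.5024, 0.2864, 0.1878]
orientation: [0.165, 0.986, -0.001, -0.0]
wrist_force: [-0.1, -0.6, 0.7]
width: 0.0616
finger_force: 0.0
```

Run:
```python
from h import *
q=cams.get_image("wrist");cv2.imwrite("pics/p.png",q["color"])
for b in blobs(red(q["color"]),60): print(b,ray(q,b[1],.1)[0],ray(q,b[1],.09)[0])
o=status.observe();print(o["clock"],o["eef_pos"],o["orientation"],proj(q,o["eef_pos"]-[0,0,.025]))
```

```text
(np.int32(965), array([330.6, 210.6]), array([317, 190,  29,  41], dtype=int32)) [0.49809476 0.28869183 0.1       ] [0.50122923 0.28766659 0.09      ]
18.325 [0.50266597 0.28595832 0.18799967] [ 1.65157715e-01  9.86267021e-01 -4.88254398e-04 -2.31952906e-04] [[328.91549364 259.94204352]]
```

View pics/p.png

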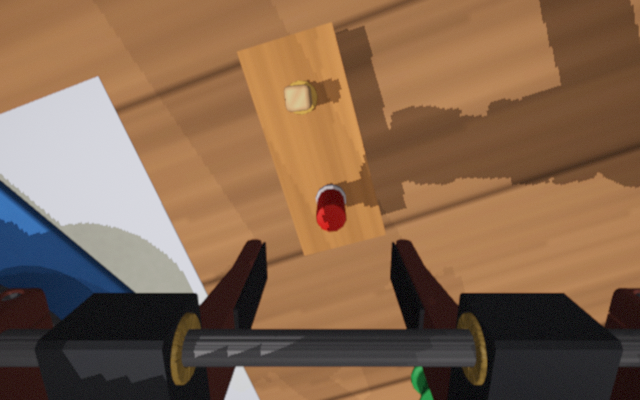

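play_rows([
  [[0,0.001,0.03,0,0,0,0.4],[0,0,0.03,0,0,0,0.4],[0,0,0.025,0,0,0,0.4],[0,0,0.012,0,0,0,0.4],[0,0,0.005,0,0,0,0.4]],
])

```text
clock: 18.95
eef_pos: [0.5032, 0.2868, 0.0861]
orientation: [0.166, 0.986, -0.0, -0.0]
wrist_force: [-0.2, -0.1, 0.2]
width: 0.0526
finger_force: 0.0
```

play_rows([
  [[0,0,0,0,0,0,0.65],[0,0,0,0,0,0,0.75],[0,0,0,0,0,0,1],[0,0,0,0,0,0,1],[0,0,0,0,0,0,1]],
], newtons=20)

```text
clock: 19.58
eef_pos: [0.5032, 0.2878, 0.087]
orientation: [0.165, 0.986, 0.0, 0.0]
wrist_force: [-1.0, -0.1, 5.2]
width: 0.021
finger_force: 20.0
```

play_rows([
  [[0,0,-0.005,0,0,0,1],[0,0,-0.015,0,0,0,1],[0,0,-0.03,0,0,0,1],[0,0,-0.04,0,0,0,1],[0,0,-0.04,0,0,0,1]],
])

```text
clock: 20.2
eef_pos: [0.5026, 0.2875, 0.2183]
orientation: [0.165, 0.986, -0.0, -0.0]
wrist_force: [0.6, 0.1, -0.9]
width: 0.0207
finger_force: 20.0
```

play_rows([
  [[0,0,-0.01,0,0,0,1],[0,0,0,0,0,0,1],[0,0,0,0,0,0,1]],
])

```text
clock: 20.58
eef_pos: [0.5018, 0.2871, 0.2248]
orientation: [0.165, 0.986, -0.001, -0.001]
wrist_force: [-0.0, 0.0, -1.5]
width: 0.0207
finger_force: 20.0
```

Run:
```python
from h import *
o=status.observe();print(o["clock"],o["eef_pos"],o["orientation"],o["wrist_force"],o["width"])
q=cams.get_image("wrist");s=cams.get_image("scene");d=cams.get_image("side")
e=o["eef_pos"]
def crop(r,h,k):
    u,v=proj(r,e-[0,0,.03])[0].astype(int);u0,v0=max(u-h,0),max(v-h,0);print(u0,v0);return cv2.resize(r["color"][v0:v0+2*h,u0:u0+2*h],(380,380),interpolation=cv2.INTER_CUBIC)
cv2.imwrite("pics/g.png",np.hstack([crop(s,30,0),crop(d,30,0)]))
for r in(s,d):print(blobs(red(r["color"]),15))
print(redang(s),redang(d))
```

```text
20.575 [0.50183973 0.28714624 0.22481763] [ 1.65153190e-01  9.86266735e-01 -8.56739164e-04 -1.27165619e-03] [-0.04371851  0.01676614 -1.52326091] 0.02068474235606797
419 196
223 96
[(np.int32(208), array([628.8, 123.9]), array([617, 114,  23,  24], dtype=int32)), (np.int32(22), array([445.5, 164.9]), array([443, 162,   6,   7], dtype=int32)), (np.int32(46), array([449.1, 220. ]), array([446, 213,   7,  16], dtype=int32))]
[]
[(256, np.float64(82.9), 27, np.float64(-178.5), np.float64(1.5))] [(282, np.float64(83.7), 27, np.float64(-177.4), np.float64(2.6))]
```

View pics/g.png

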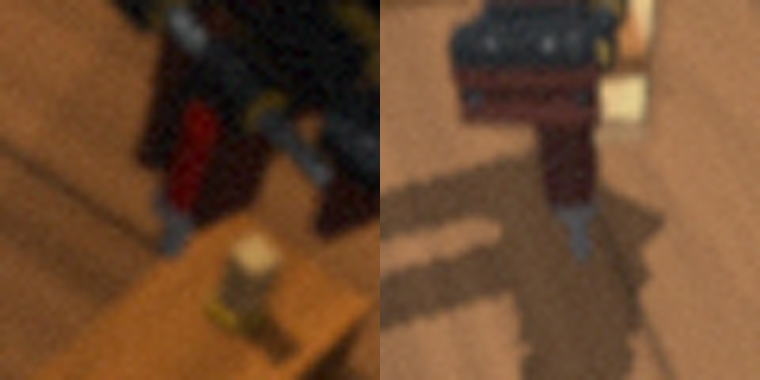

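Run:
```python
from h import *
s=cams.get_image("scene");d=cams.get_image("side");q=cams.get_image("wrist");o=status.observe();e=o["eef_pos"]
n=tri(s,(446.2,236.3),d,(254.9,137.1));print("nose",n,"rel TCP",n-e)
z=np.array([e[0],e[1],e[2]-.066])
for r,p in((s,(446.2,236.3)),(d,(254.9,137.1))): print(proj(r,z),p,ray(r,p,e[2]-.066)[0]-z)
# handle/collar in the scene view: expected axis
print(proj(s,[e,e-[0,0,.037],e-[0,0,.066]]).round(1).tolist(),proj(d,[e-[0,0,.037],e-[0,0,.066]]).round(1).tolist())
cv2.imwrite("pics/w5.png",q["color"])
```

```text
nose [0.50197252 0.28758298 0.15718758] rel TCP [-0.00064898  0.00011058 -0.0684407 ]
[[445.78227414 236.048769  ]] (446.2, 236.3) [-5.23393570e-05  1.08614178e-03  5.55111512e-17]
[[254.71309486 136.28067566]] (254.9, 137.1) [-4.91986143e-04 -5.20651373e-03  5.55111512e-17]
[[451.9, 217.8], [448.4, 228.3], [445.8, 236.0]] [[253.7, 128.6], [254.7, 136.3]]
```

play_rows([
  [[-0.0118,-0.0432,0,0,0,0,1],[-0.0118,-0.0432,0,0,0,0,1],[-0.0118,-0.0432,0,0,0,0,1],[-0.0118,-0.0432,0,0,0,0,1],[-0.0118,-0.0432,0,0,0,0,1]],
])

```text
clock: 21.5
eef_pos: [0.4882, 0.0628, 0.2264]
orientation: [0.165, 0.986, -0.0, 0.0]
wrist_force: [0.5, 0.0, -1.4]
width: 0.0206
finger_force: 20.0
```

play_rows([
  [[-0.0118,-0.0432,0,0,0,0,1],[-0.0118,-0.0432,0,0,0,0,1],[-0.0118,-0.0432,0,0,0,0,1],[0,0,0,0,0,0,1],[0,0,0,0,0,0,1]],
])

```text
clock: 22.12
eef_pos: [0.4794, -0.0696, 0.2263]
orientation: [0.166, 0.986, 0.0, -0.0]
wrist_force: [0.1, 0.4, -1.1]
width: 0.0204
finger_force: 20.0
```

Run:
```python
from h import *
o=status.observe();e=o["eef_pos"];print(o["clock"],e,o["wrist_force"])
s=cams.get_image("scene");d=cams.get_image("side");q=cams.get_image("wrist")
print("line",redang(s),redang(d))
cs=proj(s,e-[0,0,.066])[0].astype(int);cd=proj(d,e-[0,0,.066])[0].astype(int)
def crop(r,c,h): print(c-h);return cv2.resize(r["color"][c[1]-h:c[1]+h,c[0]-h:c[0]+h],(390,390),interpolation=cv2.INTER_CUBIC)
cv2.imwrite("pics/k.png",np.hstack([crop(s,cs,32),crop(d,cd,32)]))
t=R.from_quat(o["orientation"]).inv().apply(np.array([.479,-.0703,e[2]])-e);print("to slot tool",t)
```

```text
22.125 [ 0.47942871 -0.06956155  0.22629222] [ 0.08117632  0.43248626 -1.12026789]
line [(207, np.float64(82.9), 26, np.float64(-178.5), np.float64(1.5))] [(240, np.float64(84.2), 26, np.float64(-177.4), np.float64(2.6))]
[304 124]
[242 174]
to slot tool [ 1.63994815e-04 -8.37972745e-04 -2.17757179e-07]
```

View pics/k.png

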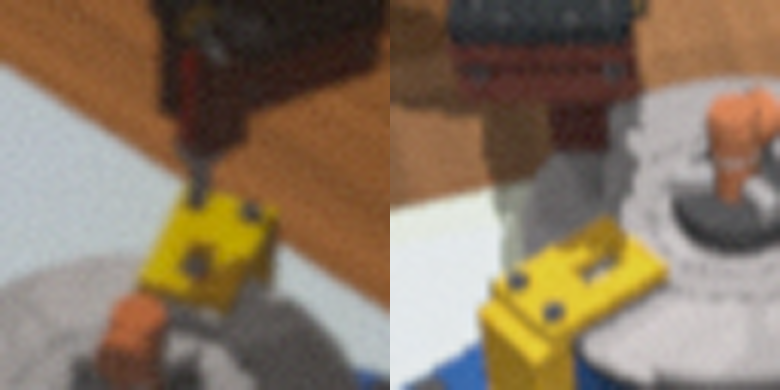

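play_rows([
  [[0,-0.0006,0.012,0,0,0,1],[0,0,0.012,0,0,0,1],[0,0,0.007,0,0,0,1],[0,0,0.003,0,0,0,1],[0,0,0,0,0,0,1]],
])

```text
clock: 22.9
eef_pos: [0.4793, -0.0704, 0.1922]
orientation: [0.165, 0.986, -0.0, -0.0]
wrist_force: [-0.9, -0.1, -0.8]
width: 0.0206
finger_force: 20.0
```

play_rows([
  [[0,0,0.003,0,0,0,1],[0,0,0.003,0,0,0,1],[0,0,0.002,0,0,0,1],[0,0,0.002,0,0,0,1],[0,0,0,0,0,0,1]],
])

```text
clock: 23.52
eef_pos: [0.4793, -0.0704, 0.1823]
orientation: [0.165, 0.986, -0.0, -0.0]
wrist_force: [0.4, -0.6, 0.5]
width: 0.0207
finger_force: 20.0
```

Run:
```python
from h import *
o=status.observe();e=o["eef_pos"];print(o["clock"],e,o["wrist_force"])
s=cams.get_image("scene");d=cams.get_image("side");print("line",redang(s),redang(d))
print(R.from_quat(o["orientation"]).inv().apply(np.array([.479,-.0703,e[2]])-e))
```

```text
23.525 [ 0.47929713 -0.070425    0.18232643] [ 0.44096762 -0.6169107   0.45378936]
line [(208, np.float64(82.7), 26, np.float64(-178.6), np.float64(1.4))] [(256, np.float64(83.9), 26, np.float64(-177.4), np.float64(2.6))]
[3.21640211e-04 2.14026186e-05 9.74022430e-08]
```

play_rows([
  [[0,0,0.002,0,0,0,1],[0,0,0.002,0,0,0,1],[0,0,0.002,0,0,0,1],[0,0,0.002,0,0,0,1],[0,0,0,0,0,0,1]],
])

```text
clock: 24.25
eef_pos: [0.4793, -0.0704, 0.1743]
orientation: [0.165, 0.986, -0.0, -0.0]
wrist_force: [0.5, -0.6, -2.0]
width: 0.0207
finger_force: 20.0
```

play_rows([
  [[0,0,0.001,0,0,0,1],[0,0,0.001,0,0,0,1],[0,0,0.001,0,0,0,1],[0,0,0.001,0,0,0,1]],
])

```text
clock: 24.75
eef_pos: [0.4794, -0.0704, 0.1704]
orientation: [0.165, 0.986, -0.0, 0.0]
wrist_force: [0.9, 0.1, -1.2]
width: 0.0206
finger_force: 20.0
```

play_rows([
  [[0,0,0.001,0,0,0,1],[0,0,0.001,0,0,0,1]],
])

```text
clock: 25.0
eef_pos: [0.4794, -0.0704, 0.1684]
orientation: [0.165, 0.986, -0.0, -0.0]
wrist_force: [-0.1, -0.7, -1.0]
width: 0.0207
finger_force: 20.0
```

```bash
python3 w.py 2
```

```text
25.0 [ 0.4794 -0.0704  0.1684] [-0.08 -0.67 -1.02]
25.0 scene [[215.0, 83.1, 27.0, -178.5, 1.5]]
25.05 side [[256.0, 83.8, 27.0, -177.3, 2.7]]
```

play_rows([
  [[0,0,0.001,0,0,0,1],[0,0,0.001,0,0,0,1],[0,0,0.001,0,0,0,1]],
])

```text
clock: 25.48
eef_pos: [0.4794, -0.0704, 0.1654]
orientation: [0.165, 0.986, -0.0, -0.0]
wrist_force: [-0.1, -0.4, 0.1]
width: 0.0203
finger_force: 20.0
```

play_rows([
  [[0,0,0.001,0,0,0,1],[0,0,0.001,0,0,0,1]],
])

```text
clock: 25.72
eef_pos: [0.4794, -0.0704, 0.1634]
orientation: [0.165, 0.986, -0.0, -0.0]
wrist_force: [-0.3, -0.4, -1.0]
width: 0.021
finger_force: 20.0
```

play_rows([
  [[0,0,0.0008,0,0,0,1],[0,0,0.0007,0,0,0,1]],
])

```text
clock: 25.98
eef_pos: [0.4794, -0.0704, 0.1619]
orientation: [0.165, 0.986, -0.0, -0.0]
wrist_force: [-1.4, 0.3, -0.6]
width: 0.0209
finger_force: 20.0
```

play_rows([
  [[0,0,0.0005,0,0,0,1],[0,0,0.0005,0,0,0,1]],
])

```text
clock: 26.22
eef_pos: [0.4794, -0.0704, 0.161]
orientation: [0.165, 0.986, -0.0, -0.0]
wrist_force: [-0.1, 0.6, -1.4]
width: 0.0205
finger_force: 20.0
```

play_rows([
  [[0,0,0.0004,0,0,0,1],[0,0,0.0003,0,0,0,1]],
])

```text
clock: 26.48
eef_pos: [0.4794, -0.0704, 0.1603]
orientation: [0.165, 0.986, -0.0, -0.0]
wrist_force: [-0.1, 0.4, -0.6]
width: 0.021
finger_force: 20.0
```

play_rows([
  [[0,0,0.0004,0,0,0,1],[0,0,0.0003,0,0,0,1]],
])

```text
clock: 26.72
eef_pos: [0.4795, -0.0705, 0.1599]
orientation: [0.165, 0.986, -0.0, 0.0]
wrist_force: [-1.0, 0.3, 6.7]
width: 0.0208
finger_force: 20.0
```

play_rows([
  [[0,0,0.0003,0,0,0,1],[0,0,0.0003,0,0,0,1]],
])

```text
clock: 26.98
eef_pos: [0.4795, -0.0705, 0.1599]
orientation: [0.165, 0.986, -0.0, 0.0]
wrist_force: [-3.0, 1.0, 12.5]
width: 0.0207
finger_force: 20.0
```

play_rows([
  [[0,0,-0.0005,0,0,0,1],[0,0,0,0,0,0,0.7],[0,0,0,0,0,0,0.6],[0,0,0,0,0,0,0.5],[0,0,0,0,0,0,0.5]],
])

```text
clock: 27.6
eef_pos: [0.4794, -0.0705, 0.1594]
orientation: [0.165, 0.986, -0.0, -0.0]
wrist_force: [0.1, 0.6, -0.7]
width: 0.0436
finger_force: 0.0
```

play_rows([
  [[0,0,-0.005,0,0,0,0.5],[0,0,-0.02,0,0,0,0.5],[0,0,-0.03,0,0,0,0.5],[0,0,-0.03,0,0,0,0.5],[0,0,-0.03,0,0,0,0.5]],
])

```text
clock: 28.22
eef_pos: [0.4793, -0.0704, 0.2758]
orientation: [0.165, 0.986, -0.0, 0.0]
wrist_force: [0.6, 0.2, 0.0]
width: 0.0439
finger_force: 0.0
```

play_rows([
  [[0.02,0.03,-0.01,0,0,0,0.5],[0.02,0.03,0,0,0,0,0.5],[0,0,0,0,0,0,0.5]],
])

```text
clock: 28.6
eef_pos: [0.4603, 0.0009, 0.285]
orientation: [0.164, 0.986, 0.0, 0.0]
wrist_force: [-0.2, 0.5, -0.0]
width: 0.0441
finger_force: 0.0
```

```bash
python3 w.py 2
python3 - <<'E'
from h import *
s=cams.get_image("scene");d=cams.get_image("side")
B=[]
for r,n in((s,"scene"),(d,"side")):
    e=proj(r,[.4795,-.0705,.123+.028]);print(n,"expected handle",e,"gauge etc");
    for b in blobs(red(r["color"]),15):
        if abs(b[1]-e[0]).max()<20: print(b);B.append(b[1])
if len(B)==2: print(tri(s,B[0],d,B[1]))
for z in(.129,.173): print(z,proj(s,[.4795,-.0705,z]),proj(d,[.4795,-.0705,z]))
E
```

```text
28.6 [0.4603 0.0009 0.285 ] [-0.19  0.47 -0.03]
28.6 scene [[138.0, 82.8, 25.0, -178.4, 1.6]]
28.65 side [[242.0, 83.0, 28.0, -177.1, 2.9], [2819.0, 68.1, 30.0, -46.1, 133.9]]
scene expected handle [[336.40711203 158.65968286]] gauge etc
(np.int32(35), array([336.4, 153.6]), array([334, 151,   6,   7], dtype=int32))
side expected handle [[275.24190857 209.14236885]] gauge etc
(np.int32(76), array([275.1, 208.7]), array([272, 202,   7,  14], dtype=int32))
[ 0.47569877 -0.07736683  0.16092479]
0.129 [[336.22567901 164.5520499 ]] [[275.86665702 215.21495683]]
0.173 [[336.59348366 152.60692502]] [[274.59820287 202.8855154 ]]
```

```bash
python3 -c "
from cell import order,status
print(status.observe()['dq'].round(4));print(order.close_job())"
```

```text
[-0.005   0.0022  0.0001  0.0031 -0.0013  0.0011]
the job is handed in; nothing more can be done
None
```

I handed in the job at about 28.7 s: the disc is stopped with the hole under the slot, and the lock pin is through the slot into the hole with its collar on the keeper and released. One of my fingertip touches on the disc reached about 10 N, harder than I intended.

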